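# Set and lock the bench air regulator

### The arm

A 6-joint arm with a two-finger parallel gripper is mounted at the origin on the work surface. World frame = base frame: x ahead of the robot, y to its left, z up, the work surface at z = 0. Lengths are in m, angles in degrees, forces in N, time in s.
With the tool pointing down it reaches from about 0.25 to 0.725 m from the base axis. Payload 4 kg.
Tool frame: the origin (TCP) lies midway between the tips of the shut fingers; the grasp point (between the pads) lies 19 mm behind it; z points along the fingers, y is the line along which they close (so a half turn about z gives the same grasp; the last joint's range is limited). The gripper opens to 85 mm and grips with 20 to 120 N. Pads are 22 mm wide; open, the fingers measure 114 mm over their backs; the gripper's body (76 mm by 85 mm) begins 54 mm behind the grasp point. The pads swing forward as they close: fully open they stand 13 mm farther back than shut.
Start: joints at [-70.932, 13.785, 0.286, 76.501, 0, 90], TCP at [0.163, -0.473, 0.231] pointing down, gripper open.
Joint ranges: [-155.79, 155.79], [-60.16, 107.12], [-62.33, 73.08], [-114, 123.19], [-81.49, 82.49], [-180, 180]. Speed limits (degrees/s): [159.86, 159.86, 180, 180, 180, 180].

### API

Orientations are given as a 3x3 rotation matrix whose columns are the frame's x, y, z axes.
In Python, from rig import status, cams, job gives the robot as it stands.
- The arm moves only by the tool step_arm, never from a script. Its argument "steps" is a list of rows, each a list of 5 numbers: the shift along the world's x, y, z in cm, then the turn about the world's z in rad, then the closure, from 0 (fully open) to 1 (shut). In form: [[dx, dy, dz, turn, fingers], ...]. A call has exactly 10 rows; each row shifts and turns the commanded pose from where the row before left it; what a row does not reach is not made up. A row lasts 1/12 s, in which the tool goes at most 41.7 mm and 7.16 degrees, less where a joint would pass 70% of its speed; a pose out of reach is approached as far as the arm can. A call with a gripper value outside its range is refused whole. The fingers move at their own pace and stop on an object; the grip force is fixed at half the most. Time passes only in rows, so rows that do not move let the fingers close, or fill a call up. It gives the time, the measured TCP pose, the force, the opening and the grip force at its end, in the units of the state.
- status.observe(): the state, without advancing time (a new reading comes with each control period).
- cams.read_camera(name): name is "side" or "top" or "wrist"; returns a dict with "pixels" (480x640x3 uint8, blue, green, red), "fx", "fy", "cx", "cy" (pixels), "distortion" ([k1, k2, p1, p2, k3] as OpenCV has them; the pictures are not rectified), "T" (4x4, takes a point from camera to world coordinates); the wrist camera has in their place "hand_eye" (4x4, takes a point from camera to tool coordinates, whose origin is the TCP and whose axes are the flange's). Camera axes: x right, y down, z forward; pixel columns grow to the right and rows downward; lengths in m; the calibration is good to about 2 mm. A picture is of the moment at which its call begins: read the wrist's pose just before it. There is no depth.
- job.finish_job(): hands the job in; it is judged then, once.
The state is a dict: "time_s": time; "joints": joint angles; "joint_velocities": joint speeds; "effort": joint torques, N m; "tool_pos": TCP position; "eef_rot": TCP orientation; "force": force on the tool from outside, world axes, zero at the start; "torque": the same for the moment, N m; "finger_gap": finger opening in m; "gripper_force": force on a finger pad.
Only numpy, scipy, OpenCV 4.12 (cv2) and the standard library are available. Lean on these libraries where they do the work, as an engineer would, in place of code of your own. Each camera call takes 0.05 s, during which the arm holds its last target. There are 200 camera calls.

### The job

The paste dispenser's air regulator is off its setting and unlocked: keeping its knob pushed in, turn it clockwise until its pointer stands at the index clip on the collar, then pull the knob fully out so that it locks in the notch nearest the clip, and let go. Work the lock gently by feel: never force it against its teeth or stops, and if the knob will not come out, ease off and rock it a little until it does. Leave everything else on the bench where it is.

Things in the scene. Friction and masses are not known exactly. Their poses are not given: they have to be found in the camera images.
- regulator: Bench air regulator, fixed: steel foot 100 x 150 mm, aluminium body 62 x 62 mm up to 70 mm high, gauge on its -x face, pipe fittings along its y axis out to 90 mm, none above 70 mm. On top, on its vertical centre line, are bonnet, collar and knob. Origin: centre of the foot's underside, exactly below the knob's axis.
- bonnet: Fixed black bonnet with an aluminium collar, 88 mm across, top face 103 mm above the bench (the knob's lower stop). Hidden in the knob it has a ring of lock teeth with 24 equal notches, 15 degrees apart, in no fixed relation to the clip. Teeth and stops together stand 25 N from the knob, sideways loads counted; 6 to 8 N is a firm pull. Origin and axes as the regulator.
- knob: Black round knob: grip 50 mm across, 32 mm high, over a skirt 62 mm across, 6 mm high, with a grey pointer fin. Turns about the vertical and slides 8 mm along it, staying where left. Origin: on the axis at its underside, 103 mm above the bench pushed in (as at the start), 111 mm pulled out; +x along the pointer. Friction: about 0.12 N m turning, 3 N sliding; no spring.
- knob_top (a point): Centre of the knob's top: 141 mm above the bench pushed in, 149 mm pulled out. Pulling out: after 2 mm two flat-ended pins must enter notches. Standing within about 1 degree of a notch, the knob comes on to a rubber-faced stop at 8 mm and can no longer turn. Elsewhere it stops hard at 2 mm: ease off a little, turn it about 1 degree, pull again; the nearest notch is within 7.5 degrees.
- pointer_tip (a point): Outer end of the pointer fin, 35 mm from the axis and 3.5 mm above the knob's underside.
- clip: Dark steel index clip on the collar's rim, 37 to 47 mm from the knob's axis, standing 4 mm above the collar; fixed. Origin: on the knob's axis at the height of the collar's top face; +x points from the axis to the clip. It stands 0.4 to 1.5 rad clockwise (seen from above) of where the pointer starts.
- mark (a point): The mark: point at the nose of the clip, 35 mm from the axis, 106.5 mm above the bench, where the pointer tip shall stand (seen from above).
- spanner: Open spanner 160 mm long, lying beside the regulator; a bystander. Origin: its middle, underside.
- coupler: Small brass pipe coupler standing on end, 22 mm across, 36 mm high, in front of the regulator; a bystander. Origin: underside.
- toroid: Copper ring coil, 44 mm across, 14 mm high, lying behind the regulator; a bystander. Origin: underside.
- breadboard: White breadboard 165 x 55 mm, about 18 mm high with its parts; a bystander. Origin: underside.
- multimeter: Grey multimeter 180 x 85 mm lying flat, 47 mm high; a bystander. Origin: underside.
- solder_reel: Metal solder reel, 64 mm across, 46 mm high; a bystander. Origin: underside.
- wood_stand: Wooden block stand 190 x 100 mm with an upright post, 180 mm high; a bystander. Origin: underside.
- paste_syringe: Clear paste syringe lying down, 120 mm long, 25 mm high; a bystander. Origin: underside.

How it is judged:
By the outcome, as a careful person would: the job done as asked, in the order asked, and still so for the second after the job is handed in, with the robot touching nothing.
It also fails if it takes over 64 s, if anything falls off the work surface, if the arm or the gripper's body presses on something with over 40 N, if the wrist force passes 120 N, or if a joint passes its speed limit or range.

## Working session

There is one attempt and no reset: what is moved stays moved. The work goes in short steps, Python scripts to look and compute and a tool call to move; the robot and the scene stay as the last step left them, time stands still between calls to the robot, and variables do not carry over. Pictures are saved under pics/ and viewed, at most 12 in all, crops included, and the job is handed in when it is done.

Besides the shell and the picture viewer there is one more tool, called after "Request:" as a command line: name --pt "numbers of a row" for each row, then --argument value for the rest. step_arm: Moves the arm, as the interface text tells. Its arguments: {"type":"object","properties":{"steps":{"type":"array","items":{"type":"array","items":{"type":"number"}}}},"required":["steps"]}

```bash
mkdir -p pics; python3 - <<'E'
from rig import status,cams,job
import cv2,numpy as np
s=status.observe();print({k:np.round(v,3).tolist() for k,v in s.items()})
for n in("top","side"):
    c=cams.read_camera(n);cv2.imwrite(f"pics/{n}0.png",c["pixels"]);np.savez(f"{n}0.npz",**c)
    print(n,c["fx"],c["cx"],c["cy"],c["distortion"],np.round(c["T"],4).tolist())
E
```

```text
{'time_s': 0.0, 'joints': [-70.931, 13.832, 0.212, 76.502, -0.001, 90.001], 'joint_velocities': [0.123, 0.063, -0.057, 0.015, -0.039, 0.022], 'effort': [0.001, -37.232, 25.241, 0.017, -0.0, 0.0], 'tool_pos': [0.163, -0.472, 0.23], 'eef_rot': [[0.945, 0.327, -0.001], [0.327, -0.945, 0.002], [-0.0, -0.002, -1.0]], 'force': [0.109, -0.524, 0.408], 'torque': [-0.025, -0.014, -0.0], 'gripper_force': 0.0, 'finger_gap': 0.085}
top 541.6022823333985 325.1348802386206 237.99017567528773 [-0.15215992  0.          0.          0.          0.        ] [[-0.0153, -0.9911, 0.1322, 0.3808], [-0.9998, 0.0173, 0.014, 0.0255], [-0.0162, -0.132, -0.9911, 1.5339], [0.0, 0.0, 0.0, 1.0]]
side 439.2251731014365 316.9462888453471 239.3385793549196 [0.00248233 0.         0.         0.         0.        ] [[0.8336, -0.3989, 0.3821, 0.2092], [-0.5524, -0.6063, 0.572, -0.4878], [0.0035, -0.6879, -0.7258, 0.7887], [0.0, 0.0, 0.0, 1.0]]
```

View pics/top0.png

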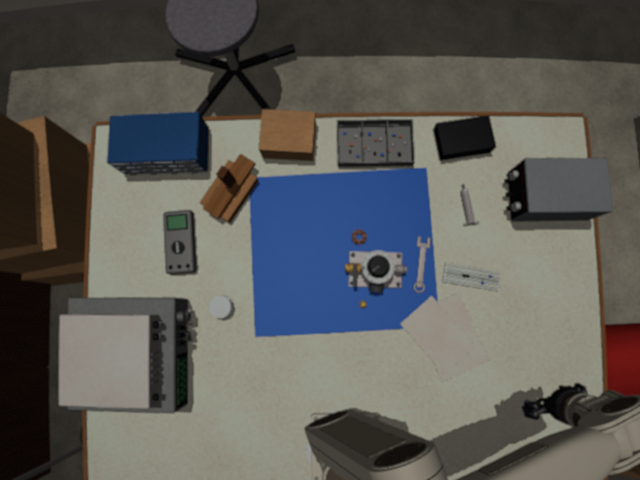

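View pics/side0.png

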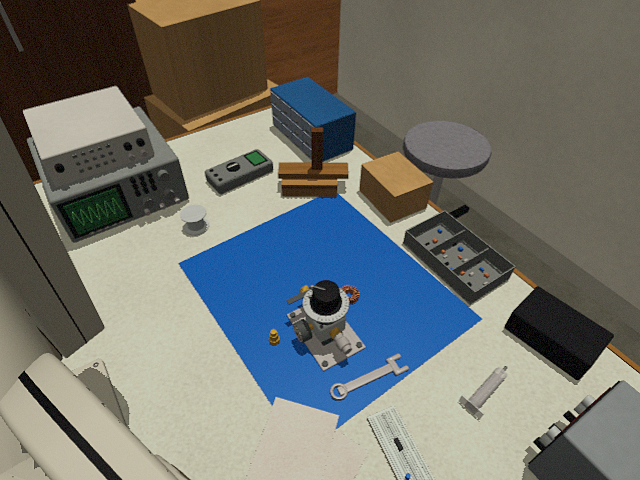

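The top view shows the regulator at about (378,267), with the knob dark inside a light collar; in the side view the knob top is at about (326,287). I'll zoom in on both.

```bash
cat > h.py <<'E'
import numpy as np,cv2
def K(c): return np.array([[c["fx"],0,c["cx"]],[0,c["fy"],c["cy"]],[0,0,1]],float)
def toz(c,T,uv,z):
    "pixels -> world points on plane z"
    p=cv2.undistortPoints(np.array(uv,float).reshape(-1,1,2),K(c),np.array(c["distortion"],float))[:,0]
    d=np.c_[p,np.ones(len(p))]@T[:3,:3].T; return T[:3,3]+d*((z-T[2,3])/d[:,2])[:,None]
def proj(c,T,P):
    i=np.linalg.inv(T); return cv2.projectPoints(np.array(P,float),cv2.Rodrigues(i[:3,:3])[0],i[:3,3],K(c),np.array(c["distortion"],float))[0][:,0]
def rect(c,T,xy,z,half,n=600):
    "orthophoto at height z: column=+x right,row=-y down"
    g=np.linspace(-half,half,n);X,Y=np.meshgrid(xy[0]+g,xy[1]-g)
    m=proj(c,T,np.c_[X.ravel(),Y.ravel(),np.full(n*n,z)]).astype(np.float32).reshape(n,n,2)
    return cv2.remap(c["pixels"],m[...,0],m[...,1],cv2.INTER_CUBIC)
E
python3 - <<'E'
from h import *
t=dict(np.load("top0.npz"));s=dict(np.load("side0.npz"))
print(toz(t,t["T"],[[378,267],[363,304]],.141),toz(s,s["T"],[[326,287]],.141))
a=cv2.resize(t["pixels"][235:305,335:415],None,fx=5,fy=5,interpolation=3)[:, :400]
b=cv2.resize(s["pixels"][270:340,285:365],None,fx=5,fy=5,interpolation=3)
cv2.imwrite("pics/z0.png",np.hstack([a,b]))
E
```

```text
[[ 0.48885378 -0.08994005  0.141     ]
 [ 0.39462543 -0.04911065  0.141     ]] [[ 0.49733708 -0.08728416  0.141     ]]
```

View pics/z0.png

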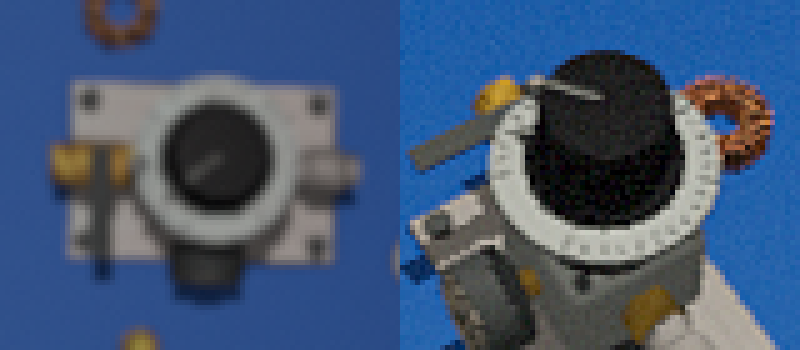

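The close-up shows the knob centred at about (378.4,266.4) in the top image. A light line on the cap points toward (-x,+y) and the lever or fitting lies on the +y side. The clip isn't clear here, so I'll go above the regulator and use the wrist camera.

Request:
step_arm --pt "1.6 1.9 0.7 0 0" --pt "1.6 1.9 0.7 0 0" --pt "1.6 1.9 0.7 0 0" --pt "1.6 1.9 0.7 0 0" --pt "1.6 1.9 0.7 0 0" --pt "1.6 1.9 0.7 0 0" --pt "1.6 1.9 0.7 0 0" --pt "1.6 1.9 0.7 0 0" --pt "1.6 1.9 0.7 0 0" --pt "1.6 1.9 0.7 0 0"

```text
time_s: 0.93
tool_pos: [0.3237, -0.2814, 0.3013]
eef_rot: [[0.945, 0.327, -0.001], [0.327, -0.945, 0.001], [-0.0, -0.001, -1.0]]
force: [0.9, -1.1, 0.1]
finger_gap: 0.0855
gripper_force: 0.0
```

Request:
step_arm --pt "1.6 1.9 0.3 0 0" --pt "1.6 1.9 0.3 0 0" --pt "1.6 1.9 0.3 0 0" --pt "1.6 1.9 0.3 0 0" --pt "1.6 1.9 0.3 0 0" --pt "1.6 1.9 0.3 0 0" --pt "1.6 1.9 0.3 0 0" --pt "1.6 1.9 0.3 0 0" --pt "1.6 1.9 0 0 0" --pt "0 0 0 0 0"

```text
time_s: 1.77
tool_pos: [0.4694, -0.1087, 0.3245]
eef_rot: [[0.944, 0.331, 0.0], [0.331, -0.944, 0.002], [0.001, -0.002, -1.0]]
force: [-0.0, 0.2, -0.7]
finger_gap: 0.0855
gripper_force: 0.0
```

```bash
python3 - <<'E'
from rig import status,cams
from h import *
s=status.observe();c=cams.read_camera("wrist")
T=np.eye(4);T[:3,:3]=s["eef_rot"];T[:3,3]=s["tool_pos"];T=T@np.array(c["hand_eye"])
print(s["time_s"],np.round(s["joints"],1),np.round(s["tool_pos"],4),np.round(s["force"],1));print(np.round(c["hand_eye"],3),c["fx"],proj(c,T,[[.492,-.088,.141]]))
c["T"]=T;np.savez("w1.npz",**c);cv2.imwrite("pics/w1.png",c["pixels"])
E
```

```text
1.7667 [-1.310e+01  1.060e+01  1.000e+01  8.940e+01  1.000e-01  1.476e+02] [ 0.4694 -0.1087  0.3245] [-0.   0.2 -0.7]
[[ 0.001 -0.945 -0.326  0.084]
 [ 1.     0.001  0.     0.   ]
 [-0.    -0.326  0.945 -0.142]
 [ 0.     0.     0.     1.   ]] 429.423378934077 [[302.50460078 171.92217162]]
```

View pics/w1.png

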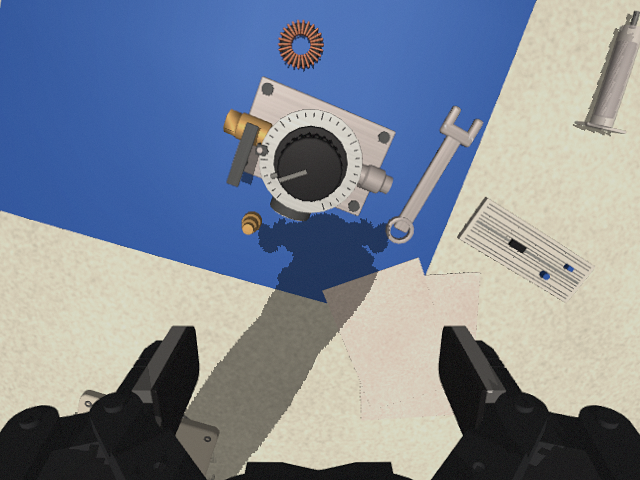

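The wrist view shows the knob centre at about (311,162), the pointer end at about (272,177), and a dark clip-like piece on the collar rim at about (262,150). I'll rectify this at collar height and measure it.

```bash
python3 - <<'E'
from h import *
c=dict(np.load("w1.npz"))
o=rect(c,c["T"],(.492,-.088),.1065,.065,600)
for i in range(0,600,100): cv2.putText(o,str(i),(i,10),0,.35,(255,255,255));cv2.putText(o,str(i),(0,i+10),0,.35,(255,255,255))
cv2.imwrite("pics/o1.png",o)
E
```

```text
(no output)
```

View pics/o1.png

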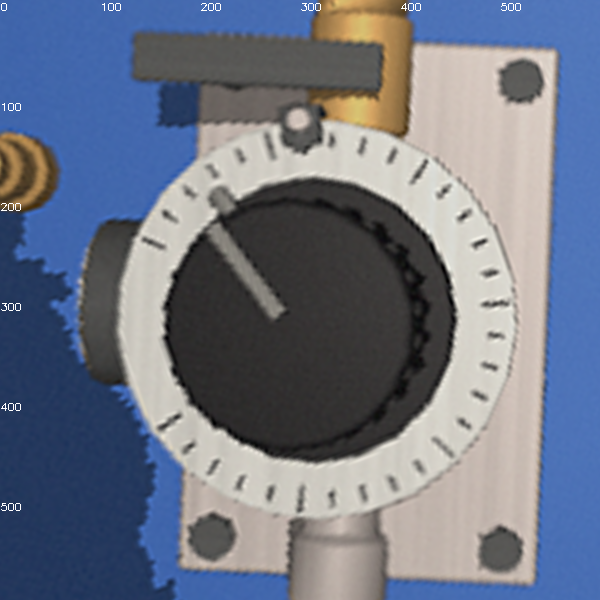

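The orthophoto shows the knob axis at about (312,320), the pointer tip at about (213,188), bearing about 127°, and the clip at about (300,130), bearing about 94°. That makes roughly 33° clockwise. I'll centre over the knob and turn the tool CCW to leave wrist range, then measure again closer.

Request:
step_arm --pt "0.25 0.16 -0.5 0.09 0" --pt "0.25 0.16 -0.5 0.09 0" --pt "0.25 0.16 -0.5 0.09 0" --pt "0.25 0.16 -0.5 0.09 0" --pt "0.25 0.16 -0.5 0.09 0" --pt "0.25 0.16 -0.5 0.09 0" --pt "0.25 0.16 -0.5 0.09 0" --pt "0.25 0.16 -0.5 0.09 0" --pt "0.25 0.16 -0.5 0.09 0" --pt "0.25 0.16 -0.5 0.09 0"

```text
time_s: 2.65
tool_pos: [0.4915, -0.0964, 0.2747]
eef_rot: [[0.329, 0.944, -0.001], [0.944, -0.329, -0.0], [-0.001, -0.001, -1.0]]
force: [0.2, -0.5, -0.8]
finger_gap: 0.0856
gripper_force: 0.0
```

Request:
step_arm --pt "0 0 -0.6 0.09 0" --pt "0 0 -0.6 0.09 0" --pt "0 0 -0.6 0.09 0" --pt "0 0 -0.6 0.09 0" --pt "0 0 -0.6 0.09 0" --pt "0 0 -0.6 0.09 0" --pt "0 0 -0.6 0.09 0" --pt "0 0 -0.6 0.09 0" --pt "0 0 -0.6 0.09 0" --pt "0 0 0 0 0"

```text
time_s: 3.48
tool_pos: [0.4907, -0.0963, 0.2198]
eef_rot: [[-0.455, 0.891, -0.003], [0.891, 0.455, 0.0], [0.002, -0.003, -1.0]]
force: [0.2, 0.4, -0.9]
finger_gap: 0.0858
gripper_force: 0.0
```

```bash
cat >> h.py <<'E'
def wrist(name):
    from rig import status,cams
    s=status.observe();c=cams.read_camera("wrist")
    T=np.eye(4);T[:3,:3]=s["eef_rot"];T[:3,3]=s["tool_pos"];c["T"]=T@np.array(c["hand_eye"])
    np.savez(name+".npz",**c)
    R=np.array(s["eef_rot"]);print(round(s["time_s"],2),"j6",round(s["joints"][5],1),"yaw",np.degrees(np.arctan2(R[1,0],R[0,0])).round(2),np.round(s["tool_pos"],4),np.round(s["force"],1),np.round(s["torque"],2),s["finger_gap"],s["gripper_force"])
    return c
E
python3 - <<'E'
from h import *
c=wrist("w2")
o=rect(c,c["T"],(.4948,-.0923),.1065,.055,600)
o=cv2.convertScaleAbs(o,alpha=1.5,beta=10)
for i in range(0,600,100): cv2.putText(o,str(i),(i,10),0,.35,(255,255,255));cv2.putText(o,str(i),(0,i+10),0,.35,(255,255,255))
cv2.imwrite("pics/o2.png",o)
E
```

```text
3.48 j6 51.9 yaw 117.05 [ 0.4907 -0.0963  0.2198] [ 0.2  0.4 -0.9] [-0.04 -0.07  0.01] 0.08579790199249901 0.0
```

View pics/o2.png

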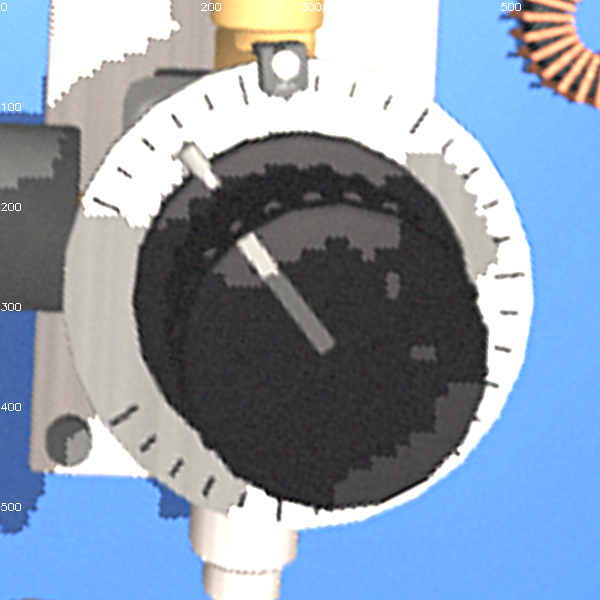

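The closer view shows the axis at about (302,299), i.e. world (0.4952, -0.0922). The pointer tip is at (187,148), bearing 127.3°, and the clip at about (284,70), bearing about 94.5°. So the turn is about 0.57 rad clockwise. Next I centre and descend.

Request:
step_arm --pt "0.2 0.2 0 0 0" --pt "0.25 0.2 0 0 0" --pt "0 0 -1.0 0 0" --pt "0 0 -1.0 0 0" --pt "0 0 -1.0 0 0" --pt "0 0 -1.0 0 0" --pt "0 0 0 0 0" --pt "0 0 0 0 0" --pt "0 0 0 0 0" --pt "0 0 0 0 0"

```text
time_s: 4.37
tool_pos: [0.4972, -0.0916, 0.1818]
eef_rot: [[-0.455, 0.891, 0.001], [0.891, 0.455, -0.0], [-0.001, 0.001, -1.0]]
force: [-0.1, -1.0, -0.1]
finger_gap: 0.0852
gripper_force: 0.0
```

Request:
step_arm --pt "-0.2 -0.05 0 0 0" --pt "0 0 -1.0 0 0" --pt "0 0 -1.0 0 0" --pt "0 0 -1.0 0 0" --pt "0 0 -1.0 0 0" --pt "0 0 -1.0 0 0" --pt "0 0 -1.0 0 0" --pt "0 0 -1.0 0 0" --pt "0 0 0 0 0" --pt "0 0 0 0 0"

```text
time_s: 5.2
tool_pos: [0.4942, -0.0919, 0.1104]
eef_rot: [[-0.455, 0.891, -0.002], [0.891, 0.455, 0.0], [0.001, -0.002, -1.0]]
force: [0.7, -0.3, 0.7]
finger_gap: 0.0854
gripper_force: 0.0
```

```bash
python3 - <<'E'
from h import *
wrist("w3")
from rig import status
for i in range(3): print(status.observe()["tool_pos"])
E
```

```text
5.2 j6 52.4 yaw 117.04 [ 0.4942 -0.0919  0.1104] [ 0.7 -0.3  0.7] [ 0.06 -0.01 -0.  ] 0.08535425084807052 0.0
[ 0.49486273 -0.09205629  0.11112045]
[ 0.49486273 -0.09205629  0.11112045]
[ 0.49486273 -0.09205629  0.11112045]
```

Request:
step_arm --pt "0 0 -0.25 0 0.1" --pt "0 0 0 0 0.2" --pt "0 0 0 0 0.3" --pt "0 0 0 0 0.33" --pt "0 0 0 0 0.36" --pt "0 0 0 0 0.37" --pt "0 0 0 0 0.38" --pt "0 0 0 0 0.38" --pt "0 0 0 0 0.38" --pt "0 0 0 0 0.38"

```text
time_s: 6.08
tool_pos: [0.4949, -0.0921, 0.1088]
eef_rot: [[-0.455, 0.891, 0.0], [0.891, 0.455, -0.0], [-0.0, 0.0, -1.0]]
force: [0.1, 1.3, 0.0]
finger_gap: 0.0528
gripper_force: 0.0
```

```bash
python3 - <<'E'
from h import *
c=wrist("w4"); cv2.imwrite("pics/w4.png",cv2.convertScaleAbs(c["pixels"],alpha=1.4,beta=10))
E
```

```text
6.08 j6 52.4 yaw 117.05 [ 0.4949 -0.0921  0.1088] [0.1 1.3 0. ] [ 0.04 -0.03 -0.01] 0.052826751445782916 0.0
```

View pics/w4.png

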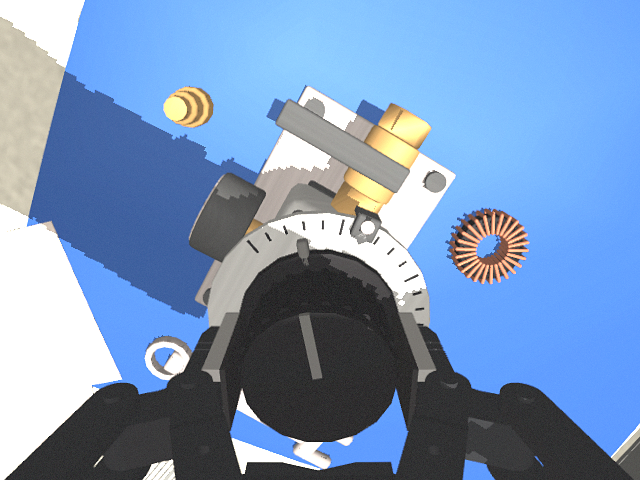

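The view shows the fingers straddling the knob nearly symmetrically: knob edges at columns about 243 and 398, pads at about 240 and 405. The pointer is at (304,248) and the clip at (367,225). Closing gently.

Request:
step_arm --pt "0 0 0 0 0.39" --pt "0 0 0 0 0.395" --pt "0 0 0 0 0.4" --pt "0 0 0 0 0.405" --pt "0 0 0 0 0.41" --pt "0 0 0 0 0.415" --pt "0 0 0 0 0.42" --pt "0 0 0 0 0.42" --pt "0 0 0 0 0.42" --pt "0 0 0 0 0.42"

```text
time_s: 6.97
tool_pos: [0.4949, -0.0921, 0.1089]
eef_rot: [[-0.455, 0.891, 0.0], [0.891, 0.455, 0.0], [-0.0, 0.0, -1.0]]
force: [-0.6, 0.6, 1.3]
finger_gap: 0.0494
gripper_force: 9.3
```

Request:
step_arm --pt "0 0 0 0 0.43" --pt "0 0 0 0 0.44" --pt "0 0 0 0 0.45" --pt "0 0 0 0 0.46" --pt "0 0 0 0 0.47" --pt "0 0 0 0 0.48" --pt "0 0 0 0 0.5" --pt "0 0 0 0 0.5" --pt "0 0 0 0 0.5" --pt "0 0 0 0 0.5"

```text
time_s: 7.8
tool_pos: [0.4949, -0.0921, 0.109]
eef_rot: [[-0.455, 0.891, 0.0], [0.891, 0.455, -0.0], [-0.0, 0.0, -1.0]]
force: [-1.8, 1.0, 5.6]
finger_gap: 0.0487
gripper_force: 61.5
```

Request:
step_arm --pt "0 0 0 -0.03 0.5" --pt "0 0 0 -0.03 0.5" --pt "0 0 0 -0.03 0.5" --pt "0 0 0 -0.03 0.5" --pt "0 0 0 -0.03 0.5" --pt "0 0 0 -0.03 0.5" --pt "0 0 0 -0.03 0.5" --pt "0 0 0 0 0.5" --pt "0 0 0 0 0.5" --pt "0 0 0 0 0.5"

```text
time_s: 8.63
tool_pos: [0.4949, -0.0921, 0.109]
eef_rot: [[-0.259, 0.966, 0.0], [0.966, 0.259, 0.0], [-0.0, 0.0, -1.0]]
force: [-2.4, 0.4, 4.8]
finger_gap: 0.0486
gripper_force: 61.5
```

Request:
step_arm --pt "0 0 0 -0.04 0.5" --pt "0 0 0 -0.04 0.5" --pt "0 0 0 -0.04 0.5" --pt "0 0 0 -0.04 0.5" --pt "0 0 0 -0.04 0.5" --pt "0 0 0 -0.04 0.5" --pt "0 0 0 -0.04 0.5" --pt "0 0 0 -0.04 0.5" --pt "0 0 0 0 0.5" --pt "0 0 0 0 0.5"

```text
time_s: 9.47
tool_pos: [0.4949, -0.0921, 0.1091]
eef_rot: [[0.058, 0.998, 0.0], [0.998, -0.058, -0.0], [-0.0, 0.0, -1.0]]
force: [-1.9, 0.8, 4.5]
finger_gap: 0.0488
gripper_force: 61.5
```

```bash
python3 - <<'E'
from h import *
c=wrist("w5")
o=rect(c,c["T"],(.4950,-.0722),.1065,.030,600)
o=cv2.convertScaleAbs(o,alpha=1.3,beta=10)
for i in range(0,600,100): cv2.putText(o,str(i),(i,10),0,.35,(0,0,255));cv2.putText(o,str(i),(0,i+10),0,.35,(0,0,255))
cv2.imwrite("pics/o5.png",o)
E
```

```text
9.47 j6 82.8 yaw 86.66 [ 0.4949 -0.0921  0.1091] [-1.9  0.8  4.5] [ 0.1   0.39 -0.12] 0.048796282465698074 61.52964234352112
```

View pics/o5.png

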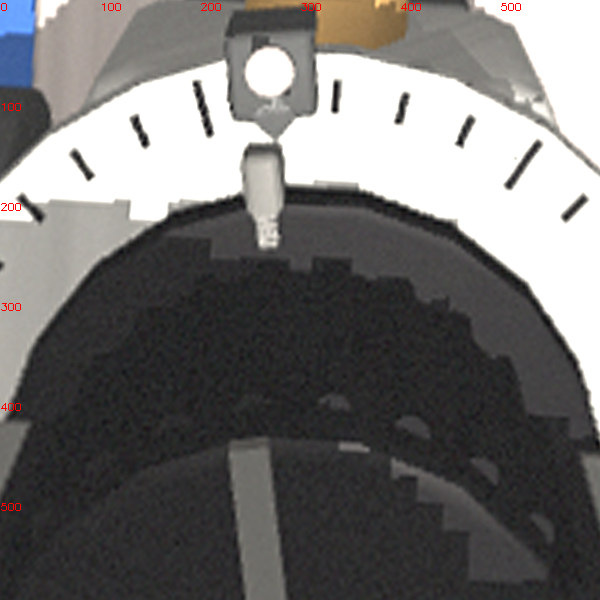

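The orthophoto shows the pointer tip at (263,150), the clip nose at (275,136) and the axis at (300,500). About 2.1° clockwise (0.037 rad) remains.

Request:
step_arm --pt "0 0 0 -0.02 0.5" --pt "0 0 0 -0.017 0.5" --pt "0 0 0 0 0.5" --pt "0 0 0 0 0.5" --pt "0 0 0 0 0.5" --pt "0 0 0 0 0.5" --pt "0 0 0 0 0.5" --pt "0 0 0 0 0.5" --pt "0 0 0 0 0.5" --pt "0 0 0 0 0.5"

```text
time_s: 10.35
tool_pos: [0.4949, -0.0921, 0.109]
eef_rot: [[0.095, 0.995, 0.0], [0.995, -0.095, -0.0], [0.0, 0.0, -1.0]]
force: [-2.7, -0.2, 4.9]
finger_gap: 0.0483
gripper_force: 61.5
```

```bash
python3 - <<'E'
from h import *
c=wrist("w6")
o=rect(c,c["T"],(.4930,-.0562),.1065,.008,480)
o=cv2.convertScaleAbs(o,alpha=1.2,beta=0)
for i in range(0,480,60): cv2.putText(o,str(i),(i,10),0,.35,(0,0,255));cv2.putText(o,str(i),(0,i+10),0,.35,(0,0,255))
cv2.imwrite("pics/o6.png",o)
E
```

```text
10.35 j6 84.9 yaw 84.56 [ 0.4949 -0.0921  0.109 ] [-2.7 -0.2  4.9] [ 0.05  0.39 -0.01] 0.04830475751112959 61.52814745903015
```

View pics/o6.png

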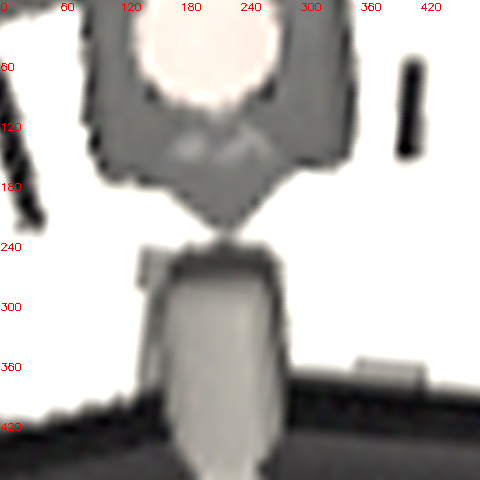

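The pointer centre (222,250) is right at the clip nose (225,232), so they're aligned within a few tenths of a degree. Now I pull gently.

Request:
step_arm --pt "0 0 0.03 0 0.5" --pt "0 0 0.03 0 0.5" --pt "0 0 0.03 0 0.5" --pt "0 0 0.03 0 0.5" --pt "0 0 0.03 0 0.5" --pt "0 0 0 0 0.5" --pt "0 0 0 0 0.5" --pt "0 0 0 0 0.5" --pt "0 0 0 0 0.5" --pt "0 0 0 0 0.5"

```text
time_s: 11.23
tool_pos: [0.4948, -0.0921, 0.1103]
eef_rot: [[0.095, 0.995, -0.0], [0.995, -0.095, 0.0], [0.0, -0.0, -1.0]]
force: [0.6, -0.5, -4.1]
finger_gap: 0.0486
gripper_force: 62.4
```

Request:
step_arm --pt "0 0 0.02 0 0.5" --pt "0 0 0.02 0 0.5" --pt "0 0 0.02 0 0.5" --pt "0 0 0 0 0.5" --pt "0 0 0 0 0.5" --pt "0 0 0 0 0.5" --pt "0 0 0 0 0.5" --pt "0 0 0 0 0.5" --pt "0 0 0 0 0.5" --pt "0 0 0 0 0.5"

```text
time_s: 12.07
tool_pos: [0.4948, -0.0921, 0.111]
eef_rot: [[0.095, 0.995, 0.0], [0.995, -0.095, 0.0], [0.0, 0.0, -1.0]]
force: [0.7, -0.1, -2.6]
finger_gap: 0.0487
gripper_force: 62.4
```

Request:
step_arm --pt "0 0 0.02 0 0.5" --pt "0 0 0.02 0 0.5" --pt "0 0 0 0 0.5" --pt "0 0 0 0 0.5" --pt "0 0 0 0 0.5" --pt "0 0 0 0 0.5" --pt "0 0 0 0 0.5" --pt "0 0 0 0 0.5" --pt "0 0 0 0 0.5" --pt "0 0 0 0 0.5"

```text
time_s: 12.9
tool_pos: [0.4948, -0.092, 0.1112]
eef_rot: [[0.095, 0.995, -0.0], [0.995, -0.095, 0.0], [0.0, -0.0, -1.0]]
force: [2.1, -0.5, -4.6]
finger_gap: 0.0487
gripper_force: 62.6
```

Request:
step_arm --pt "0 0 0.02 0 0.5" --pt "0 0 0 0 0.5" --pt "0 0 0 0 0.5" --pt "0 0 0 0 0.5" --pt "0 0 0 0 0.5" --pt "0 0 0 0 0.5" --pt "0 0 0 0 0.5" --pt "0 0 0 0 0.5" --pt "0 0 0 0 0.5" --pt "0 0 0 0 0.5"

```text
time_s: 13.73
tool_pos: [0.4948, -0.0921, 0.1115]
eef_rot: [[0.095, 0.995, -0.0], [0.995, -0.095, 0.0], [-0.0, -0.0, -1.0]]
force: [2.2, -0.2, -6.7]
finger_gap: 0.0486
gripper_force: 62.8
```

The knob has met the teeth (6.7 N at 2 mm). I'll ease off, turn 1°, and feel again.

Request:
step_arm --pt "0 0 -0.04 0 0.5" --pt "0 0 0 0 0.5" --pt "0 0 0 -0.0175 0.5" --pt "0 0 0 0 0.5" --pt "0 0 0 0 0.5" --pt "0 0 0.02 0 0.5" --pt "0 0 0.02 0 0.5" --pt "0 0 0 0 0.5" --pt "0 0 0 0 0.5" --pt "0 0 0 0 0.5"

```text
time_s: 14.57
tool_pos: [0.4948, -0.0921, 0.1114]
eef_rot: [[0.112, 0.994, -0.0], [0.994, -0.112, 0.0], [0.0, -0.0, -1.0]]
force: [0.9, -0.1, -3.9]
finger_gap: 0.0488
gripper_force: 62.8
```

Request:
step_arm --pt "0 0 0.02 0 0.5" --pt "0 0 0 0 0.5" --pt "0 0 0 0 0.5" --pt "0 0 0 0 0.5" --pt "0 0 0.02 0 0.5" --pt "0 0 0 0 0.5" --pt "0 0 0 0 0.5" --pt "0 0 0 0 0.5" --pt "0 0 0 0 0.5" --pt "0 0 0 0 0.5"

```text
time_s: 15.4
tool_pos: [0.4948, -0.092, 0.1118]
eef_rot: [[0.112, 0.994, -0.0], [0.994, -0.112, 0.0], [0.0, -0.0, -1.0]]
force: [3.2, 0.2, -8.1]
finger_gap: 0.0486
gripper_force: 63.0
```

Request:
step_arm --pt "0 0 -0.06 0 0.5" --pt "0 0 0 0 0.5" --pt "0 0 0 -0.0175 0.5" --pt "0 0 0 0 0.5" --pt "0 0 0.02 0 0.5" --pt "0 0 0.02 0 0.5" --pt "0 0 0.02 0 0.5" --pt "0 0 0 0 0.5" --pt "0 0 0 0 0.5" --pt "0 0 0 0 0.5"

```text
time_s: 16.23
tool_pos: [0.4948, -0.0921, 0.1117]
eef_rot: [[0.13, 0.992, -0.0], [0.992, -0.13, 0.0], [0.0, -0.0, -1.0]]
force: [1.4, 0.2, -6.4]
finger_gap: 0.0485
gripper_force: 63.0
```

Blocked. Next degree.

Request:
step_arm --pt "0 0 -0.05 0 0.5" --pt "0 0 0 0 0.5" --pt "0 0 0 -0.0175 0.5" --pt "0 0 0 0 0.5" --pt "0 0 0.02 0 0.5" --pt "0 0 0.02 0 0.5" --pt "0 0 0.02 0 0.5" --pt "0 0 0 0 0.5" --pt "0 0 0 0 0.5" --pt "0 0 0 0 0.5"

```text
time_s: 17.07
tool_pos: [0.4948, -0.0921, 0.1119]
eef_rot: [[0.147, 0.989, -0.0], [0.989, -0.147, 0.0], [-0.0, -0.0, -1.0]]
force: [2.2, -0.6, -5.5]
finger_gap: 0.0489
gripper_force: 63.1
```

Request:
step_arm --pt "0 0 0.02 0 0.5" --pt "0 0 0 0 0.5" --pt "0 0 0 0 0.5" --pt "0 0 0 0 0.5" --pt "0 0 0 0 0.5" --pt "0 0 0 0 0.5" --pt "0 0 0 0 0.5" --pt "0 0 0 0 0.5" --pt "0 0 0 0 0.5" --pt "0 0 0 0 0.5"

```text
time_s: 17.9
tool_pos: [0.4948, -0.092, 0.1122]
eef_rot: [[0.147, 0.989, -0.0], [0.989, -0.147, 0.0], [0.0, -0.0, -1.0]]
force: [1.5, 0.9, -5.4]
finger_gap: 0.049
gripper_force: 63.0
```

Request:
step_arm --pt "0 0 0.02 0 0.5" --pt "0 0 0 0 0.5" --pt "0 0 0 0 0.5" --pt "0 0 0.01 0 0.5" --pt "0 0 0 0 0.5" --pt "0 0 0 0 0.5" --pt "0 0 0 0 0.5" --pt "0 0 0 0 0.5" --pt "0 0 0 0 0.5" --pt "0 0 0 0 0.5"

```text
time_s: 18.73
tool_pos: [0.4948, -0.0921, 0.1125]
eef_rot: [[0.147, 0.989, -0.0], [0.989, -0.147, 0.0], [0.0, -0.0, -1.0]]
force: [1.3, 0.1, -4.9]
finger_gap: 0.0487
gripper_force: 63.0
```

The force stays flat while it rises, so it's entering the notch. Continuing to pull.

Request:
step_arm --pt "0 0 0.02 0 0.5" --pt "0 0 0.02 0 0.5" --pt "0 0 0.02 0 0.5" --pt "0 0 0.02 0 0.5" --pt "0 0 0 0 0.5" --pt "0 0 0 0 0.5" --pt "0 0 0 0 0.5" --pt "0 0 0 0 0.5" --pt "0 0 0 0 0.5" --pt "0 0 0 0 0.5"

```text
time_s: 19.57
tool_pos: [0.4948, -0.0921, 0.1133]
eef_rot: [[0.147, 0.989, -0.0], [0.989, -0.147, -0.0], [-0.0, -0.0, -1.0]]
force: [0.7, 0.2, -4.0]
finger_gap: 0.0484
gripper_force: 63.0
```

Request:
step_arm --pt "0 0 0.04 0 0.5" --pt "0 0 0.04 0 0.5" --pt "0 0 0.04 0 0.5" --pt "0 0 0.04 0 0.5" --pt "0 0 0.04 0 0.5" --pt "0 0 0.03 0 0.5" --pt "0 0 0 0 0.5" --pt "0 0 0 0 0.5" --pt "0 0 0 0 0.5" --pt "0 0 0 0 0.5"

```text
time_s: 20.4
tool_pos: [0.4949, -0.0921, 0.1156]
eef_rot: [[0.147, 0.989, 0.0], [0.989, -0.147, 0.0], [0.0, 0.0, -1.0]]
force: [2.2, 0.4, -6.2]
finger_gap: 0.049
gripper_force: 63.0
```

Request:
step_arm --pt "0 0 0.02 0 0.5" --pt "0 0 0.02 0 0.5" --pt "0 0 0.02 0 0.5" --pt "0 0 0.02 0 0.5" --pt "0 0 0.02 0 0.5" --pt "0 0 0 0 0.5" --pt "0 0 0 0 0.5" --pt "0 0 0 0 0.5" --pt "0 0 0 0 0.5" --pt "0 0 0 0 0.5"

```text
time_s: 21.23
tool_pos: [0.4948, -0.0921, 0.1166]
eef_rot: [[0.147, 0.989, -0.0], [0.989, -0.147, -0.0], [-0.0, -0.0, -1.0]]
force: [2.3, -0.5, -7.6]
finger_gap: 0.0485
gripper_force: 63.1
```

```bash
python3 - <<'E'
from h import *
c=wrist("w7")
import h
t=h.__dict__
from rig import cams
s=cams.read_camera("side"); np.savez("s7.npz",**s)
a=np.load("side0.npz")
for d in (0,.004,.008): print(d,proj(s,s["T"],[[.495,-.0922,.141+d]]))
E
```

```text
21.23 j6 87.9 yaw 81.55 [ 0.4948 -0.0921  0.1166] [ 2.3 -0.5 -7.6] [ 0.02 -0.48 -0.15] 0.048546577001081156 63.10678482055664
0 [[326.46009067 289.3527267 ]]
0.004 [[326.50210348 288.02779263]]
0.008 [[326.54442158 286.6932469 ]]
```

The torque says the notch wants the knob slightly further clockwise, so I'll relieve that side load first.

Request:
step_arm --pt "0 0 -0.02 0 0.5" --pt "0 0 0 -0.008 0.5" --pt "0 0 0 0 0.5" --pt "0 0 0 0 0.5" --pt "0 0 0 0 0.5" --pt "0 0 0 0 0.5" --pt "0 0 0 0 0.5" --pt "0 0 0 0 0.5" --pt "0 0 0 0 0.5" --pt "0 0 0 0 0.5"

```text
time_s: 22.17
tool_pos: [0.4949, -0.0921, 0.1166]
eef_rot: [[0.155, 0.988, 0.0], [0.988, -0.155, -0.0], [0.0, 0.0, -1.0]]
force: [0.4, -0.0, -2.4]
finger_gap: 0.0487
gripper_force: 63.2
```

```bash
python3 -c "
from h import *
wrist('w8')"
```

```text
22.17 j6 88.4 yaw 81.09 [ 0.4949 -0.0921  0.1166] [ 0.4 -0.  -2.4] [0.01 0.01 0.07] 0.04874309295300061 63.184611797332764
```

Request:
step_arm --pt "0 0 0.02 0 0.5" --pt "0 0 0.02 0 0.5" --pt "0 0 0 0 0.5" --pt "0 0 0 0 0.5" --pt "0 0 0 0 0.5" --pt "0 0 0 0 0.5" --pt "0 0 0 0 0.5" --pt "0 0 0 0 0.5" --pt "0 0 0 0 0.5" --pt "0 0 0 0 0.5"

```text
time_s: 23.05
tool_pos: [0.4948, -0.092, 0.1167]
eef_rot: [[0.155, 0.988, -0.0], [0.988, -0.155, 0.0], [0.0, -0.0, -1.0]]
force: [0.8, 0.3, -5.5]
finger_gap: 0.0486
gripper_force: 63.1
```

Request:
step_arm --pt "0 0 0.02 0 0.5" --pt "0 0 0.02 0 0.5" --pt "0 0 0 0 0.5" --pt "0 0 0 0 0.5" --pt "0 0 0 0 0.5" --pt "0 0 0 0 0.5" --pt "0 0 0 0 0.5" --pt "0 0 0 0 0.5" --pt "0 0 0 0 0.5" --pt "0 0 0 0 0.5"

```text
time_s: 23.88
tool_pos: [0.4948, -0.0921, 0.1171]
eef_rot: [[0.155, 0.988, -0.0], [0.988, -0.155, 0.0], [-0.0, -0.0, -1.0]]
force: [1.6, -0.2, -7.4]
finger_gap: 0.049
gripper_force: 63.3
```

Request:
step_arm --pt "0 0 0.02 0 0.5" --pt "0 0 0.01 0 0.5" --pt "0 0 0 0 0.5" --pt "0 0 0 0 0.5" --pt "0 0 0 0 0.5" --pt "0 0 0 0 0.5" --pt "0 0 0 0 0.5" --pt "0 0 0 0 0.5" --pt "0 0 0 0 0.5" --pt "0 0 0 0 0.5"

```text
time_s: 24.72
tool_pos: [0.4948, -0.092, 0.1172]
eef_rot: [[0.155, 0.988, -0.0], [0.988, -0.155, 0.0], [0.0, -0.0, -1.0]]
force: [5.5, -0.7, -15.2]
finger_gap: 0.0488
gripper_force: 64.4
```

```bash
python3 - <<'E'
from h import *
c=wrist("w9")
from rig import cams
s=cams.read_camera("side")
a=dict(np.load("side0.npz"))
# orthophoto of clip/pointer, crops of the knob in side views
o=rect(c,c["T"],(.4930,-.0562),.1065,.012,350)
p=[cv2.resize(x["pixels"][275:325,295:355],None,fx=7,fy=7,interpolation=3)[:350] for x in (a,s)]
cv2.imwrite("pics/m9.png",cv2.resize(cv2.convertScaleAbs(np.hstack([o[:, :]]+p),alpha=1.3),(800,235)) if 0 else cv2.convertScaleAbs(cv2.resize(np.hstack([o]+p),None,fx=.65,fy=.65),alpha=1.3))
E
```

```text
24.72 j6 88.4 yaw 81.09 [ 0.4948 -0.092   0.1172] [  5.5  -0.7 -15.2] [-0.09 -1.12 -0.02] 0.04878762427327685 64.35438752174377
```

View pics/m9.png

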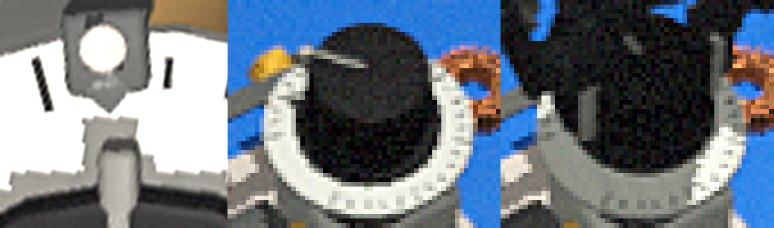

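The jump to 15 N at +8.2 mm is the end stop, and the pointer is just past the clip nose, about 3.5° clockwise. I'll ease the pull off before releasing.

Request:
step_arm --pt "0 0 -0.02 0 0.5" --pt "0 0 -0.02 0 0.5" --pt "0 0 0 0 0.5" --pt "0 0 0 0 0.5" --pt "0 0 0 0 0.5" --pt "0 0 0 0 0.5" --pt "0 0 0 0 0.5" --pt "0 0 0 0 0.5" --pt "0 0 0 0 0.5" --pt "0 0 0 0 0.5"

```text
time_s: 25.65
tool_pos: [0.4948, -0.0921, 0.1172]
eef_rot: [[0.155, 0.988, 0.0], [0.988, -0.155, -0.0], [-0.0, 0.0, -1.0]]
force: [2.9, -0.8, -12.8]
finger_gap: 0.0486
gripper_force: 64.4
```

Request:
step_arm --pt "0 0 -0.02 0 0.5" --pt "0 0 -0.02 0 0.5" --pt "0 0 0 0 0.5" --pt "0 0 0 0 0.5" --pt "0 0 0 0 0.5" --pt "0 0 0 0 0.5" --pt "0 0 0 0 0.5" --pt "0 0 0 0 0.5" --pt "0 0 0 0 0.5" --pt "0 0 0 0 0.5"

```text
time_s: 26.48
tool_pos: [0.4948, -0.0921, 0.1171]
eef_rot: [[0.155, 0.988, 0.0], [0.988, -0.155, -0.0], [-0.0, 0.0, -1.0]]
force: [0.3, 0.2, -3.3]
finger_gap: 0.0488
gripper_force: 64.6
```

Request:
step_arm --pt "0 0 -0.01 0 0.5" --pt "0 0 0 0 0.47" --pt "0 0 0 0 0.45" --pt "0 0 0 0 0.43" --pt "0 0 0 0 0.42" --pt "0 0 0 0 0.4" --pt "0 0 0 0 0.35" --pt "0 0 0 0 0.2" --pt "0 0 0 0 0.1" --pt "0 0 0 0 0"

```text
time_s: 27.32
tool_pos: [0.495, -0.0921, 0.1168]
eef_rot: [[0.155, 0.988, 0.0], [0.988, -0.155, -0.0], [-0.0, 0.0, -1.0]]
force: [0.3, -0.2, -0.8]
finger_gap: 0.0853
gripper_force: 0.0
```

Request:
step_arm --pt "0 0 0 0 0" --pt "0 0 0 0 0" --pt "0 0 0 0 0" --pt "0 0 0 0 0" --pt "0 0 0.5 0 0" --pt "0 0 1 0 0" --pt "0 0 1 0 0" --pt "0 0 1 0 0" --pt "0 0 1 0 0" --pt "0 0 1 0 0"

```text
time_s: 28.15
tool_pos: [0.4952, -0.0921, 0.1733]
eef_rot: [[0.155, 0.988, 0.001], [0.988, -0.155, -0.0], [-0.0, 0.001, -1.0]]
force: [-0.1, -0.2, 0.4]
finger_gap: 0.085
gripper_force: 0.0
```

Request:
step_arm --pt "0 0 1 0 0" --pt "0 0 1 0 0" --pt "0 0 1 0 0" --pt "0 0 1 0 0" --pt "0 0 1 0 0" --pt "0 0 0 0 0" --pt "0 0 0 0 0" --pt "0 0 0 0 0" --pt "0 0 0 0 0" --pt "0 0 0 0 0"

```text
time_s: 28.98
tool_pos: [0.4944, -0.092, 0.2209]
eef_rot: [[0.155, 0.988, -0.002], [0.988, -0.155, 0.0], [0.0, -0.002, -1.0]]
force: [-0.1, 0.7, 0.1]
finger_gap: 0.0852
gripper_force: 0.0
```

```bash
python3 - <<'E'
from h import *
c=wrist("w10")
g=lambda z:cv2.convertScaleAbs(rect(c,c["T"],(.495,-.0922),z,.05,400),alpha=1.4)
ims=[]
for zs in (.141,.149):   # predicted cap outline for pushed in / pulled out
    d=dict(c);im=c["pixels"].copy();t=np.linspace(0,2*np.pi,200)
    im=cv2.convertScaleAbs(im,alpha=1.5,beta=10)
    f=4;uv=proj(c,c["T"],np.c_[.495+.025*np.cos(t),-.0922+.025*np.sin(t),np.full(200,zs)])
    o=uv.mean(0).astype(int)-[50,90]
    cr=cv2.resize(im[o[1]:o[1]+150,o[0]:o[0]+100],None,fx=f,fy=f,interpolation=2)
    cv2.polylines(cr,[((uv-o)*f).astype(int).reshape(-1,1,2)],True,(0,255,0),1);ims.append(cr)
cv2.imwrite("pics/f10.png",np.hstack(ims))
E
```

```text
28.98 j6 88.4 yaw 81.09 [ 0.4944 -0.092   0.2209] [-0.1  0.7  0.1] [-0.05  0.   -0.05] 0.0852105467438932 0.0
```

View pics/f10.png

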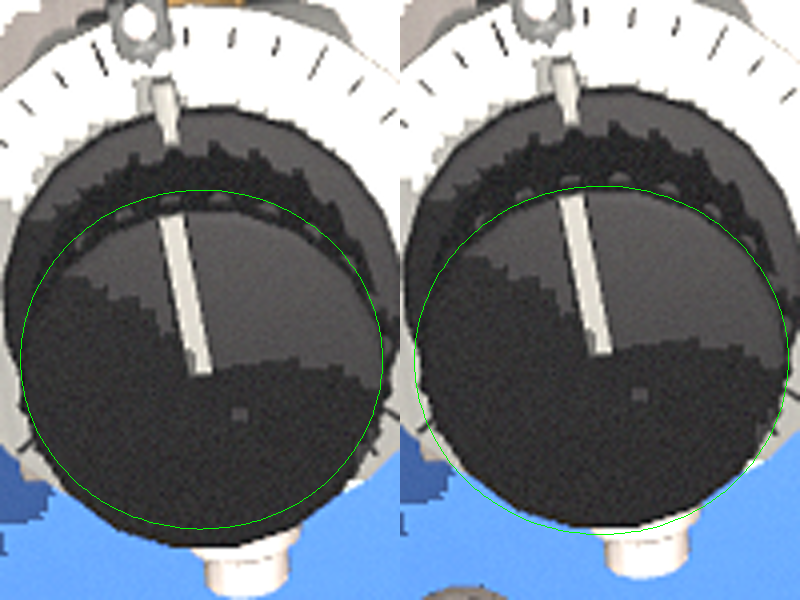

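The predicted outline for the pulled-out height (right panel) fits the cap and the pushed-in one doesn't. The knob is out at its stop, with its pointer about 3.5° past the clip, and the gripper is clear.

```bash
python3 -c "
from rig import job
print(job.finish_job())"
```

```text
the job is handed in; nothing more can be done
None
```

The job is handed in: I turned the knob clockwise to the clip, pulled it out to its stop in the notch about 3.5° past the clip, and let go. The pull peaked at about 16 N on the stop, above the suggested 6–8 N but under the 25 N limit.

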